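Draw a riser shelf's end panel tight with its cam lock

TASK

The flat-pack riser shelf lies upside down on the dresser: slide its loose end panel along its dowels up to the board until the dowels go stiff and its bolt head is inside the cam, then take the screwdriver from the acrylic organizer and turn the open cam disc clockwise with it until it is fully locked and the panel is drawn tight against the board. Stand the screwdriver back in its hole in the organizer, and leave everything else on the dresser where it is.

Things in the scene. Friction and masses are not known exactly. Their poses are not given: they have to be found in the camera images.
- riser: Upside-down riser shelf of pale wood, fast to the dresser: a board 300 long, 160 wide, 25 thick, flat on the dresser (top face at z = 25 mm). Origin on the dresser under the middle of the board's open end face; x runs from there along the board, z up. At x = 300 to 318 an 80 mm high end panel is already fixed; the cam beside it is already locked: leave it.
- end_panel: Loose upright end panel of pale wood, 160 wide (its y), 80 high, 18 thick, 0.18 kg, standing on the dresser before the board's open end, parallel to it. Origin at the foot of the middle of its inner face, x towards the board (the riser's x); the wood reaches from x = -18 to 0. The gap is minus the x of this origin in the riser's frame: 10 to 18 mm at the start, 0 when tight.
- panel_face (a point): Middle of the panel's inner face, 9 mm above its foot: root of the 29 mm long cam bolt. Two 8 mm dowels, 24 long, stick out 50 mm to either side; all are already a little way in the board. A push of 1 to 3 N low on the outer face slides the panel to a gap of 3 mm; there the ribbed dowels go stiff (8 N more). The cam catches the bolt head at gaps up to 3.5 mm and draws in the rest.
- cam (a joint): The open cam: steel disc 25 mm across, flush in the board's top face, 30 mm behind the open end, at mid-width. Radians, growing clockwise seen from above; -0.15 to 0.05 at the start (open, red mark towards the end panel). It pulls from about 0.4, is fully drawn from 1.2, locked from 1.3 on, and stops at 1.6. Turning takes about 0.1 N m. With the panel too far out it only strikes the bolt's side.
- cam_slot (a point): Centre of the cam disc at its top face, z = 25 mm. The slot for the screwdriver runs across it: 17 long, 3.6 wide, 7 deep (floor at z = 18 mm), its long sides flared to 8.8 wide over the top 2.5 mm. This frame's x runs along the slot, z up; at cam value 0 the slot lies along the riser's x, and it turns with the disc. The blade has play: it turns some 0.2 rad further than the disc.
- driver: Flat-blade screwdriver 135 long, 0.08 kg, upright, blade down, in the organizer's middle front hole. Origin at the blade's edge, z up its axis. Blade 12 wide along x, 2.4 thick along y, 10 long; shank 7 across to z = 65; black collar 32 across, z = 65 to 69; orange handle z = 69 to 135, 32 wide along x, 22 thick along y (grip across its flat cheeks), a black line along x on its top end.
- driver_tip (a point): Middle of the screwdriver blade's edge (the driver's origin).
- driver_collar (a point): On the screwdriver's axis at the underside of its collar, 65 mm above the blade's edge; it rests on the organizer's front tier.
- driver_handle (a point): On the screwdriver's axis, 105 mm above the blade's edge: a good place to grip.
- organizer: Clear acrylic organizer, fast to the dresser, three tiers rising away from the robot. Origin on the dresser under its middle front hole; in its frame the front tier (top at 82 mm) reaches from x = -30 to 85, the second (130 high) from 85 to 135, the third (190 high) from 135 to 185; all from y = -75 to 75.
- driver_hole (a point): Centre of the organizer's middle front hole, 18 mm across, at the front tier's top face (82 mm above the dresser). The plate is 4 thick with free room of 74 mm below it; the screwdriver hangs in it on its collar.
- cobalt_bottle: Bystander: cobalt blue glass bottle with black twist cap, 46 across, 89 high; origin under its middle.
- ring_dish: Bystander: steel ring dish, 96 across, 20 high; origin under its middle.
- toothpick_holder: Bystander: bamboo toothpick holder, 54 across, 62 high; origin under its middle.
- cream_jar: Bystander: white jar with brass lid, 60 across, 45 high; origin under its middle.
- straightener_case: Bystander: cream plastic hair straightener case, latched shut, 80 x 300 x 47; origin under its middle.
- fittings_tray: Bystander: white tray with spare fittings, 75 x 55 x 18; origin under its middle.
- hairbrush: Bystander: wooden hairbrush lying bristles up, 210 long (its y), 55 wide, 33 high; origin under its middle.

How it is judged (in metres and radians):
On the way, in this order (a step that is already met when the one before it is completed fails the run):
1. the end panel is slid up to a gap under 4 mm, the cam still open, so that the bolt head is inside the cam (x of end_panel in the frame of riser above -0.004 m and value of joint cam below 0.3 rad), for 0.1 s.
2. the cam is turned to 1.3 rad or more with the screwdriver's blade in its slot and the panel is drawn in to a gap under 1.2 mm (value of joint cam above 1.3 rad and distance between driver_tip and cam_slot below 0.01 m and z of driver_tip in the frame of riser below 0.0225 m and x of end_panel in the frame of riser above -0.0012 m), for 0.1 s.
At the end, for the whole second after the job is handed in: The cam stands locked (1.25 rad or more), the end panel is tight to the board (gap under 1.2 mm, square within 0.02 rad, upright within 0.03 rad), and the screwdriver stands at rest in its hole in the organizer (collar within 6 mm of the hole's centre, upright within 0.12 rad) (value of joint cam above 1.25 rad and x of end_panel in the frame of riser above -0.0012 m and angle between the x axis of end_panel and the x axis of riser, either way round below 0.02 rad and angle between end_panel's own z axis and vertical below 0.03 rad and distance between driver_collar and driver_hole below 0.006 m and angle between driver's own z axis and vertical below 0.12 rad and linear speed of each of driver, end_panel below 0.02 m/s); the robot touches nothing.
It fails at once if a bystander is moved more than 25 mm (distance of any of cobalt_bottle, ring_dish, toothpick_holder, cream_jar, straightener_case, fittings_tray, hairbrush from where it was at the start of the episode above 0.025 m).
It fails at once if a bystander is knocked over (angle between any of cobalt_bottle, toothpick_holder, cream_jar's own z axis and vertical above 0.5 rad).
It also fails if it takes over 64 s, if anything falls off the work surface, if the arm or the gripper's body presses on something with over 40 N, if the wrist force passes 120 N, or if a joint passes its speed limit or range.

ROBOT

A 6-joint arm with a two-finger parallel gripper is mounted at the origin on the work surface. World frame = base frame: x ahead of the robot, y to its left, z up, the work surface at z = 0. Lengths are in mm, angles in degrees, forces in N, time in s.
With the tool pointing down it reaches from about 350 to 850 mm from the base axis. Payload 8.1 kg.
Tool frame: the origin (TCP) lies between the finger pads; the fingertips stand 25 mm ahead of it and the grasp point (between the pads) lies 6 mm ahead of it (r.tcp_to_tips is the distance from the TCP to the fingertips, in mm); z points along the fingers, y is the line along which they close (so a half turn about z gives the same grasp; the last joint's range is limited). The gripper opens to 85 mm and grips with 20 to 120 N. Pads are 22 mm wide; open, the fingers measure 114 mm over their backs; the gripper's body (76 mm by 85 mm) begins 54 mm behind the grasp point. The pads swing forward as they close: fully open they stand 13 mm farther back than shut.
Start: joints at [-76.57, 7.471, 85.268, -0, 87.261, -4.893], TCP at [188.646, -569.577, 256.292] pointing down, gripper open.
Joint ranges: [-169.43, 169.43], [-51.17, 129.36], [1.28, 143.12], [-76.62, 256.62], [0, 156.53], [-152.29, 152.29]. Speed limits (degrees/s): [136.94, 136.94, 159.86, 180, 180, 180].

INTERFACE

Orientations are given as [roll, pitch, yaw] about the fixed x, y, z axes, in that order (R = Rz(yaw) Ry(pitch) Rx(roll)).
In Python, from bench import r gives the robot as it stands.
- The arm moves only by the tool apply_moves, never from a script. Its arguments are lists of equal length, an entry for each row: "angular": the turn, a rotation vector about the world's x, y, z in units of 8 degrees (1.0 is 8 degrees), a list of three; "travel": the shift along the world's x, y, z in units of 40 mm (1.0 is 40 mm), a list of three; "jaw": the opening, from 0 (shut) to 1 (fully open). A call has 1 to 20 rows; each row shifts and turns the commanded pose from where the row before left it; what a row does not reach is not made up. A row lasts 1/8 s, in which the tool goes at most 62.5 mm and 10.7 degrees, less where a joint would pass 70% of its speed; a pose out of reach is approached as far as the arm can. A call is refused whole if a number of a shift passes 1 or a number of a turn 1, either way. A call with a gripper value outside its range is refused whole. The fingers move at their own pace and stop on an object; "force" is the grip in N (left out, the last holds). Time passes only in rows, so rows that do not move let the fingers close. It gives the time, the measured TCP pose, the force, the opening and the grip force at its end, in the units of the state.
- r.sense(): the state, without advancing time (a new reading comes with each control period).
- r.snapshot(name): name is "scene" or "side" or "wrist"; returns a dict with "color" (480x640x3 uint8, red, green, blue), "fx", "fy", "cx", "cy" (pixels), "distortion" ([k1, k2, p1, p2, k3] as OpenCV has them; the pictures are not rectified), "R" (3x3) and "t" (3): a world point X has camera coordinates R X + t; the wrist camera has in their place "mount" (4x4, takes a point from camera to tool coordinates, whose origin is the TCP and whose axes are the flange's). Camera axes: x right, y down, z forward; pixel columns grow to the right and rows downward; lengths in mm; the calibration is good to about 2 mm. A picture is of the moment at which its call begins: read the wrist's pose just before it. There is no depth.
- r.hand_in(): hands the job in; it is judged then, once.
The state is a dict: "time": time; "joint_pos": joint angles; "qd": joint speeds; "joint_efforts": joint torques, N m; "tool_pos": TCP position; "tcp_rot": TCP orientation; "ft_force": force on the tool from outside, world axes, zero at the start; "wrist_torque": the same for the moment, N m; "finger_gap": finger opening in mm; "grip_force": force on a finger pad.
Only numpy, scipy, OpenCV 4.12 (cv2) and the standard library are available. Lean on these libraries where they do the work, as an engineer would, in place of code of your own. Each camera call takes 0.05 s, during which the arm holds its last target. There are 200 camera calls.

## Working session

There is one attempt and no reset: what is moved stays moved. The work goes in short steps, Python scripts to look and compute and a tool call to move; the robot and the scene stay as the last step left them, time stands still between calls to the robot, and variables do not carry over. Pictures are saved under pics/ and viewed, at most 13 in all, crops included, and the job is handed in when it is done.

Besides the shell and the picture viewer there is one more tool, called after "Call:" as name(argument=value, ...) on one line, values as JSON. apply_moves: Moves the arm, as the interface text tells. Its arguments: {"type":"object","properties":{"angular":{"type":"array"},"travel":{"type":"array"},"jaw":{"type":"array"},"force":{"type":"number"}},"required":["angular","travel","jaw"]}

```bash
mkdir -p pics; ls; cat > h.py <<'E'
import numpy as np, cv2
from bench import r
def K(s): return np.array([[s['fx'],0,s['cx']],[0,s['fy'],s['cy']],[0,0,1.]])
def pose(s):
    if 'mount' in s and s.get('R') is None:
        from scipy.spatial.transform import Rotation as Ro
        st=s['st']; T=np.eye(4); T[:3,:3]=Ro.from_euler('xyz',st['tcp_rot'],degrees=True).as_matrix(); T[:3,3]=st['tool_pos']
        C=np.linalg.inv(T@np.array(s['mount'])); return C[:3,:3],C[:3,3]
    return np.array(s['R']),np.array(s['t'])
def snap(n,save=None):
    st=r.sense(); s=r.snapshot(n); s['st']=st
    if save: cv2.imwrite(f'pics/{save}.png',s['color'][:,:,::-1])
    return s
def ray(s,px):
    R,t=pose(s); u=cv2.undistortPoints(np.array(px,float).reshape(-1,1,2),K(s),np.array(s['distortion'])).reshape(-1,2)
    d=np.c_[u,np.ones(len(u))]@R; return -R.T@t,d
def onz(s,px,z):
    c,d=ray(s,px); return c+d*((z-c[2])/d[:,2])[:,None]
def proj(s,X):
    R,t=pose(s); return cv2.projectPoints(np.array(X,float).reshape(-1,3),cv2.Rodrigues(R)[0],t,K(s),np.array(s['distortion']))[0].reshape(-1,2)
E
python3 - <<'E'
from h import *
for n in('scene','side'):
    s=snap(n,n+'0'); c,_=ray(s,[[320,240]]); print(n,c,s['fx'])
s=snap('wrist','wrist0');print(s['mount'],s['fx']);print(r.sense(),r.tcp_to_tips)
E
```

```text
pics
scene [1361.60046835 -174.33237286 1234.55697463] 601.4517395438668
side [-202.88554569 -856.24943048  817.1957379 ] 460.068102418396
[[-3.94745950e-04 -9.56080193e-01 -2.93104946e-01  7.47849119e+01]
 [ 9.99999756e-01 -5.46587857e-04  4.36144020e-04  1.42744664e+00]
 [-5.77196263e-04 -2.93104703e-01  9.56080175e-01 -1.17933921e+02]
 [ 0.00000000e+00  0.00000000e+00  0.00000000e+00  1.00000000e+00]] 333.070118090041
{'time': 0.15, 'joint_pos': array([-7.65704154e+01,  7.50454926e+00,  8.53145917e+01, -2.36902053e-03,
        8.72607828e+01, -4.89143033e+00]), 'qd': array([-0.02244595, -0.18432106, -0.2530954 , -0.0478758 , -0.06389768,
        0.07039783]), 'joint_efforts': array([ 1.48875173e-03, -5.70064867e+01, -5.01156092e+01, -1.94593372e-04,
        9.66649357e-03,  4.84269469e-05]), 'tool_pos': array([ 188.5402137 , -569.20872808,  255.49523679]), 'tcp_rot': array([-1.79920165e+02, -4.45739951e-03,  1.83211266e+01]), 'ft_force': array([ 0.15354444,  0.79477611, -0.06260939]), 'wrist_torque': array([-0.00294689, -0.05831946, -0.00254781]), 'grip_force': 0.0, 'finger_gap': 85.09173588982394} 25.0
```

View pics/scene0.png

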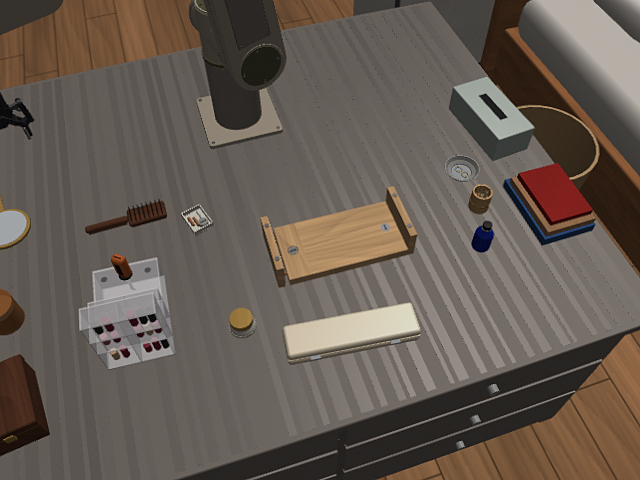

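View pics/side0.png

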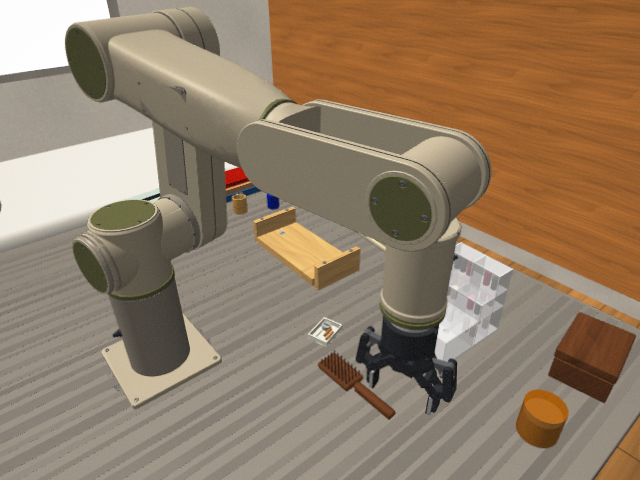

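The scene view shows the riser with its loose panel on the left (about (272,248)) and the cam at (293,250). The organizer is at (125,310), with the orange driver at (121,266).

```bash
python3 - <<'E'
from h import *
s=snap('scene')
im=s['color'][:,:,::-1]
a=cv2.resize(im[180:300,240:440],None,fx=4,fy=4,interpolation=cv2.INTER_CUBIC);cv2.imwrite('pics/c1.png',a)
for n,p,z in [('cam',(293,250),25),('cam2',(385,227),25),('panel top ends',(266,219),80),('panel',(283,279),80),('drv top',(117,258),135+17),('jar',(241,316),45),('tray',(197,219),10),('brush',(105,225),30),('brush',(165,210),30),('org fl',(90,275),82),('org',(165,262),82)]:
    print(n,onz(s,[p],z).round(0))
E
```

```text
cam [[534.  13.  25.]]
cam2 [[539. 253.  25.]]
panel top ends [[462. -32.  80.]]
panel [[641. -40.  80.]]
drv top [[ 520. -380.  152.]]
jar [[ 684. -152.   45.]]
tray [[ 351. -193.   10.]]
brush [[ 312. -421.   30.]]
brush [[ 312. -267.   30.]]
org fl [[ 493. -459.   82.]]
org [[ 512. -288.   82.]]
```

View pics/c1.png

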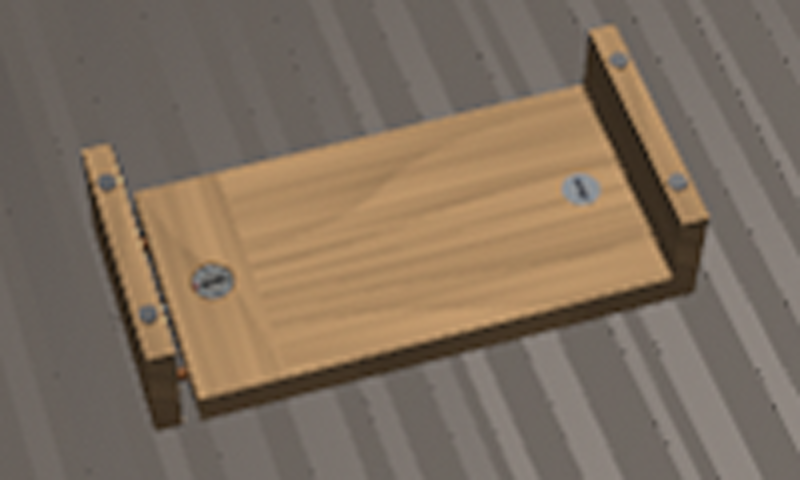

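Call:
apply_moves(angular=[[0, 0, -0.29], [0, 0, -0.29], [0, 0, -0.29], [0, 0, -0.29], [0, 0, -0.29], [0, 0, -0.29], [0, 0, -0.29], [0, 0, -0.26], [0, 0, 0], [0, 0, 0]], travel=[[0.97, 0.59, 0.14], [0.97, 0.59, 0.14], [0.97, 0.59, 0.14], [0.97, 0.59, 0.14], [0.97, 0.59, 0.14], [0.97, 0.59, 0.14], [0.97, 0.59, 0.14], [0.97, 0.59, 0.14], [0, 0, 0], [0, 0, 0]], jaw=[1, 1, 1, 1, 1, 1, 1, 1, 1, 1])

```text
time: 1.45
tool_pos: [498.7, -380.8, 300.6]
tcp_rot: [-180.0, 0.1, 0.1]
ft_force: [-0.1, -0.5, -0.1]
finger_gap: 85.2
grip_force: 0.0
```

```bash
python3 - <<'E'
from h import *
s=snap('wrist','w1');print(s['st']['time'],s['st']['tool_pos'],s['st']['tcp_rot'],s['st']['joint_pos'].round(1))
im=s['color'];hsv=cv2.cvtColor(im,cv2.COLOR_RGB2HSV)
m=cv2.inRange(hsv,(5,130,70),(20,255,255));n,l,st,c=cv2.connectedComponentsWithStats(m)
for i in np.argsort(-st[1:,4])[:4]+1: print(st[i],c[i])
E
```

```text
1.45 [ 498.74175114 -380.78864343  300.6162141 ] [-1.79989743e+02  5.31706089e-02  5.30550360e-02] [-42.   11.   76.8  -0.   92.3  47.9]
[ 519  170  112   78 6532] [575.43202694 207.2826087 ]
[ 577    0   63   55 3166] [607.83986102  25.42482628]
[  65    0   57   53 1591] [93.99182904 23.25455688]
[ 234  329   70   33 1566] [270.63282248 344.6366539 ]
```

View pics/w1.png

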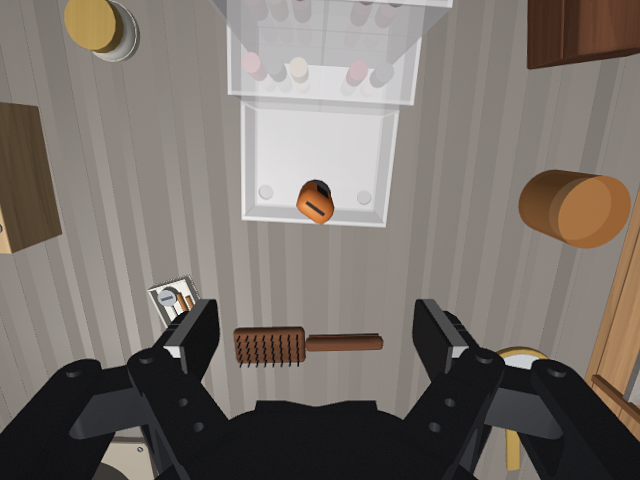

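The wrist view shows the driver's orange top at about (316,207), with its black line running roughly from (306,202) to (326,214). The side holes are at (265,192) and (364,198), and the tray, brush and jar are all clear of it.

```bash
python3 - <<'E'
from h import *
s=snap('wrist');im=s['color']
hsv=cv2.cvtColor(im,cv2.COLOR_RGB2HSV)
m=cv2.inRange(hsv,(0,120,60),(22,255,255));b=np.zeros_like(m);b[170:235,285:345]=m[170:235,285:345]
cs=cv2.findContours(b,0,2)[0];c=max(cs,key=cv2.contourArea);f=np.zeros_like(m);cv2.drawContours(f,[c],-1,255,-1)
d=((f>0)&(im.max(2)<75)); ys,xs=np.nonzero(d)
n,l,st,ce=cv2.connectedComponentsWithStats(d.astype(np.uint8))
i=1+np.argmax(st[1:,4]);print(st[i],ce[i])
pts=np.argwhere(l==i)[:,::-1]
W=onz(s,pts,152)[:,:2];mu=W.mean(0);u,sv,v=np.linalg.svd(W-mu);print('top line',mu,np.degrees(np.arctan2(v[0,1],v[0,0])),np.ptp((W-mu)@v[0]))
print('side holes',onz(s,[(265,192),(364,198)],82),onz(s,[(242,219),(386,226),(399,110)],82))
E
```

```text
[306 201  18  14  52] [314.25       207.55769231]
top line [ 520.13208382 -381.54058249] -126.19394620035929 16.497008549203166
side holes [[ 522.13986041 -331.42358852   82.        ]
 [ 515.95718441 -431.92138487   82.        ]] [[ 494.12999854 -306.28120048   82.        ]
 [ 486.53614249 -456.15059971   82.        ]
 [ 600.19421883 -461.83804927   82.        ]]
```

Call:
apply_moves(angular=[[0, 0, 0.94], [0, 0, 0.94], [0, 0, 0.94], [0, 0, 0.94], [0, 0, 0.94], [0, 0, 0.94], [0, 0, 0.94], [0, 0, 0.94], [0, 0, 0.94], [0, 0, 0.93], [0, 0, 0.93], [0, 0, 0.93], [0, 0, 0], [0, 0, 0]], travel=[[0.085, 0.63, -0.145], [0.085, 0.63, -0.145], [0.085, 0.63, -0.145], [0.085, 0.63, -0.145], [0.085, 0.63, -0.145], [0.085, 0.63, -0.145], [0.085, 0.63, -0.145], [0.085, 0.63, -0.145], [0.085, 0.63, -0.145], [0.085, 0.63, -0.145], [0.085, 0.63, -0.145], [0.085, 0.63, -0.145], [0, 0, 0], [0, 0, 0]], jaw=[0, 0, 0, 0, 0, 0, 0, 0, 0, 0, 0, 0, 0, 0])

```text
time: 3.3
tool_pos: [539.6, -79.5, 231.7]
tcp_rot: [180.0, 0.0, 89.8]
ft_force: [-0.2, 1.3, 0.2]
finger_gap: -0.2
grip_force: 0.0
```

```bash
python3 - <<'E'
from h import *
s=snap('wrist','w2');print(s['st']['tool_pos'],s['st']['tcp_rot'],s['st']['finger_gap'])
E
```

```text
[539.59698293 -79.5015175  231.66995595] [1.79994841e+02 2.87943616e-02 8.98369530e+01] -0.2053713300318619
```

View pics/w2.png

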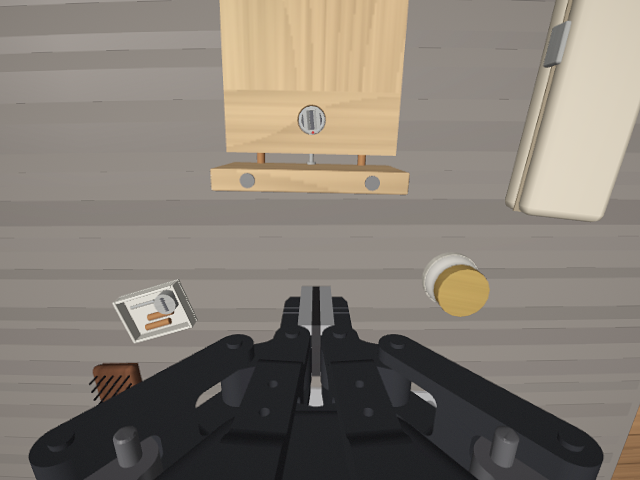

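The close view shows the board's end edge from (226,152) to (396,156), the panel's outer top edge from (211,190) to (408,193), and the cam at (312,120) with its slot running up the image. The closed fingers are in view below.

```bash
cat > cam.py <<'E'
from h import *
def cam(s,guess):
    x,y=map(int,guess);im=s['color'];w=22
    p=im[y-w:y+w,x-w:x+w];hsv=cv2.cvtColor(p,cv2.COLOR_RGB2HSV)
    m=cv2.morphologyEx(((hsv[...,1]<70)).astype(np.uint8),cv2.MORPH_OPEN,np.ones((3,3)))
    c=max(cv2.findContours(m,0,1)[0],key=cv2.contourArea);h=cv2.convexHull(c).reshape(-1,2)+[x-w,y-w]
    W=onz(s,h,25)[:,:2];(e,rad)=cv2.minEnclosingCircle(W.astype(np.float32))
    el=cv2.fitEllipse(W.astype(np.float32));return e,rad,el
E
python3 - <<'E'
from cam import *
s=snap('wrist');print(cam(s,(312,120)))
e=onz(s,[(226,152),(396,156)],25);print('edge',e)
o=onz(s,[(211,190),(408,193)],80);print('outer',o)
# slot dark direction
print('slot',onz(s,[(310,110),(313,130)],25))
im=s['color'][:,:,::-1];cv2.imwrite('pics/c2.png',cv2.resize(im[95:205,200:420],None,fx=3.6,fy=3.6,interpolation=cv2.INTER_CUBIC))
E
```

```text
((536.5272827148438, 10.509515762329102), 12.79277515411377, ((536.5830078125, 10.564257621765137), (25.017202377319336, 25.416259765625), 78.83275604248047))
edge [[455.64162807 -17.70560921  25.        ]
 [616.71086402 -21.9526924   25.        ]]
outer [[455.41226486 -45.57943829  80.        ]
 [615.48646573 -48.57338037  80.        ]]
slot [[535.43019447  19.1506982   25.        ]
 [538.07717411   1.67256025  25.        ]]
```

View pics/c2.png

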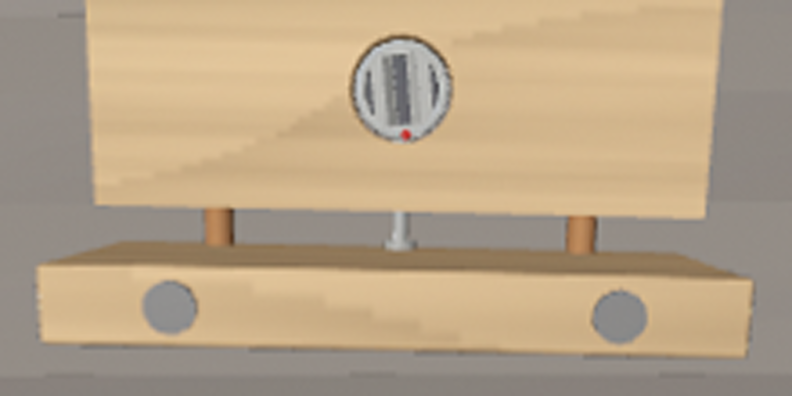

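Call:
apply_moves(angular=[[0, 0, -0.16], [0, 0, 0], [0, 0, 0], [0, 0, 0], [0, 0, 0], [0, 0, 0], [0, 0, 0], [0, 0, 0], [0, 0, 0]], travel=[[-0.1, 0, -0.96], [0, 0, -0.96], [0, 0, -0.96], [0, 0, -0.96], [0, 0, -0.95], [0, 0.3, 0], [0, 0.15, 0], [0, 0, 0], [0, 0, 0]], jaw=[0, 0, 0, 0, 0, 0, 0, 0, 0])

```text
time: 4.53
tool_pos: [537.2, -60.6, 41.7]
tcp_rot: [179.8, 0.0, 88.7]
ft_force: [0.3, -0.5, 0.0]
finger_gap: -0.4
grip_force: 0.0
```

Call:
apply_moves(angular=[[0, 0, 0], [0, 0, 0], [0, 0, 0], [0, 0, 0], [0, 0, 0], [0, 0, 0]], travel=[[0, 0.05, 0], [0, 0.05, 0], [0, 0.025, 0], [0, 0.025, 0], [0, 0, 0], [0, 0, 0]], jaw=[0, 0, 0, 0, 0, 0])

```text
time: 5.28
tool_pos: [535.8, -54.4, 39.8]
tcp_rot: [-180.0, -0.0, 88.7]
ft_force: [-1.2, -0.1, 0.3]
finger_gap: -0.5
grip_force: 0.0
```

Call:
apply_moves(angular=[[0, 0, 0], [0, 0, 0], [0, 0, 0], [0, 0, 0]], travel=[[0, 0.05, 0], [0, 0.05, 0], [0, 0, 0], [0, 0, 0]], jaw=[0, 0, 0, 0])

```text
time: 5.78
tool_pos: [535.8, -50.3, 39.9]
tcp_rot: [-180.0, -0.0, 88.7]
ft_force: [1.2, -0.6, 0.3]
finger_gap: 0.3
grip_force: 0.0
```

```bash
python3 - <<'E'
from h import *
s=snap('wrist','w3');print(s['st']['ft_force'])
print(proj(s,[[456,-17.7,25],[616.7,-22,25],[536,-20,25],[536.5,10.5,25]]))
E
```

```text
[ 1.16689004 -0.55154484  0.34894639]
[[123.9330746  245.01460649]
 [503.7324963  246.56236541]
 [313.06432367 246.19730358]
 [312.41540984 172.29166894]]
```

View pics/w3.png

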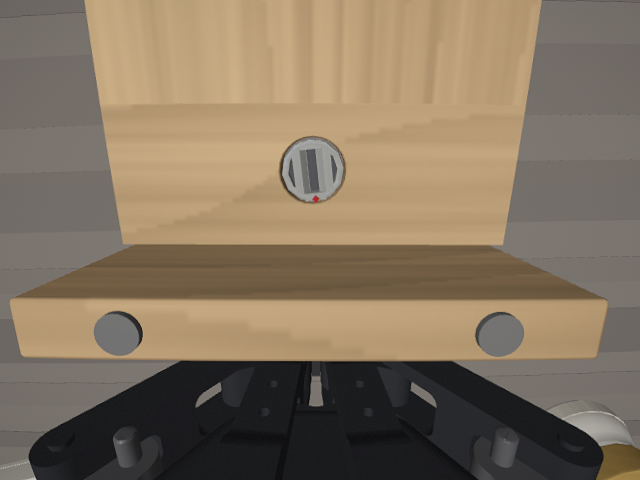

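The fingers are behind the panel and the gap is hidden. The cam is at (313,170), and the panel's outer top edge runs from (22,356) to (598,360).

```bash
python3 - <<'E'
from h import *
s=snap('wrist')
e=onz(s,[(123,244),(504,244.5)],25);o=onz(s,[(22,356),(598,360)],80);i=onz(s,[(11,298),(607,300)],80)
print(e,o,i)
n=np.array([0.024,1,0]);print('gaps outer',((e.mean(0)-o.mean(0))@n)-18,'inner',(e.mean(0)-i.mean(0))@n)
c=onz(s,[(312.5,170)],25)[0];print('cam',c, (c-e.mean(0))@n)
# slot: dark strip
im=s['color'].astype(int);g=im.mean(2)
hsv=cv2.cvtColor(s['color'],cv2.COLOR_RGB2HSV)
print([ (y,g[y,290:336:2].astype(int).tolist()) for y in (152,160,170,180,188)])
ys,xs=np.nonzero((hsv[130:210,270:350,0]<8)&(hsv[130:210,270:350,1]>150));print('red',xs.mean()+270,ys.mean()+130)
print(onz(s,[(xs.mean()+270,ys.mean()+130)],25)-c)
E
```

```text
[[455.68032475 -17.24079807  25.        ]
 [616.6705416  -21.0918898   25.        ]] [[453.7793754  -32.9910874   80.        ]
 [616.6383395  -37.90934862  80.        ]] [[456.18533715 -14.89509728  80.        ]
 [614.50166741 -19.00428607  80.        ]]
gaps outer -1.692928110985875 inner -2.196685918635316
cam [536.55048072  11.37986179  25.        ] 30.555206868220687
[(152, [169, 159, 154, 155, 160, 111, 108, 108, 111, 86, 87, 85, 81, 148, 145, 143, 152, 156, 154, 155, 155, 154, 155]), (160, [99, 150, 156, 155, 155, 132, 108, 108, 124, 86, 87, 86, 84, 120, 146, 143, 144, 156, 154, 153, 160, 83, 114]), (170, [82, 83, 156, 155, 153, 156, 112, 108, 108, 111, 85, 87, 85, 81, 147, 144, 144, 152, 154, 152, 154, 90, 83]), (180, [141, 64, 113, 156, 154, 153, 143, 109, 108, 108, 88, 85, 86, 83, 119, 147, 144, 144, 156, 154, 151, 158, 97]), (188, [159, 161, 161, 157, 155, 152, 154, 114, 108, 108, 111, 84, 85, 84, 79, 149, 145, 143, 156, 154, 152, 161, 153])]
red 315.39130434782606 198.73913043478262
[[  0.87399803 -11.37909606   0.        ]]
```

Call:
apply_moves(angular=[[0, 0, 0], [0, 0, 0], [0, 0, 0]], travel=[[0, 0.025, 0], [0, 0, 0], [0, 0, 0]], jaw=[0, 0, 0])

```text
time: 6.25
tool_pos: [535.9, -49.4, 39.9]
tcp_rot: [180.0, 0.0, 88.7]
ft_force: [-0.3, -1.4, 1.2]
finger_gap: -0.2
grip_force: 0.0
```

```bash
python3 - <<'E'
from h import *
for k in range(3):
    s=snap('wrist');print(s['st']['ft_force'],s['st']['tool_pos'])
g=s['color'].astype(int).mean(2)
for x in (200,312,420): print(g[225:300:1,x].astype(int).tolist())
E
```

```text
[-0.29857163 -1.39049572  1.1882537 ] [535.90526986 -49.40957327  39.93768939]
[ 0.49710677 -1.06720248  0.45065101] [535.8942077  -49.41667217  39.94287303]
[ 0.24137565 -0.48595787  1.38022374] [535.87795502 -49.41734141  39.92113086]
[141, 143, 143, 144, 145, 146, 147, 148, 149, 149, 150, 152, 152, 151, 152, 151, 151, 151, 151, 151, 152, 125, 88, 90, 92, 92, 91, 91, 90, 91, 91, 91, 90, 89, 89, 87, 87, 88, 89, 87, 84, 81, 80, 83, 88, 93, 93, 92, 90, 90, 90, 89, 87, 89, 91, 91, 91, 89, 88, 89, 90, 88, 88, 86, 86, 84, 84, 84, 85, 87, 90, 94, 94, 93, 113]
[146, 147, 148, 148, 147, 149, 149, 150, 152, 154, 156, 157, 158, 158, 157, 157, 157, 155, 155, 154, 156, 135, 99, 91, 92, 90, 90, 91, 92, 93, 92, 93, 93, 91, 89, 86, 87, 87, 88, 90, 91, 89, 87, 89, 89, 90, 92, 91, 90, 91, 93, 91, 89, 87, 86, 88, 87, 87, 86, 85, 84, 84, 84, 81, 80, 82, 86, 90, 91, 91, 93, 93, 92, 91, 104]
[147, 149, 149, 150, 152, 151, 152, 152, 153, 154, 157, 158, 159, 158, 158, 158, 157, 157, 157, 157, 159, 144, 109, 90, 90, 88, 86, 88, 90, 91, 92, 90, 90, 89, 89, 91, 94, 95, 96, 95, 92, 88, 87, 87, 89, 89, 89, 89, 89, 90, 91, 89, 88, 86, 84, 82, 84, 86, 88, 87, 89, 87, 87, 86, 85, 86, 87, 87, 88, 89, 89, 91, 91, 88, 102]
```

Call:
apply_moves(angular=[[0, 0, 0], [0, 0, 0], [0, 0, 0]], travel=[[0, 0.025, 0], [0, 0, 0], [0, 0, 0]], jaw=[0, 0, 0])

```text
time: 6.78
tool_pos: [535.9, -48.7, 40.0]
tcp_rot: [180.0, 0.0, 88.7]
ft_force: [-0.6, -5.4, 1.5]
finger_gap: -0.1
grip_force: 1.8
```

Call:
apply_moves(angular=[[0, 0, 0], [0, 0, 0], [0, 0, 0]], travel=[[0, 0.025, 0], [0, 0, 0], [0, 0, 0]], jaw=[0, 0, 0])

```text
time: 7.15
tool_pos: [536.1, -48.2, 40.2]
tcp_rot: [180.0, 0.1, 88.7]
ft_force: [1.1, -7.9, 1.6]
finger_gap: -0.1
grip_force: 3.4
```

Call:
apply_moves(angular=[[0, 0, 0], [0, 0, 0], [0, 0, 0], [0, 0, -0.54], [0, 0, -0.54], [0, 0, -0.54], [0, 0, -0.54], [0, 0, -0.54], [0, 0, -0.54], [0, 0, -0.54], [0, 0, -0.54], [0, 0, 0], [0, 0, 0]], travel=[[0, -0.9, 0], [0, -0.6, 0.9], [0, -0.6, 0.9], [0, -0.6, 0.9], [0, -0.6, 0.9], [0, -0.6, 0.9], [-0.08, -0.89, 0], [-0.08, -0.89, 0], [-0.08, -0.89, 0], [-0.08, -0.89, 0], [-0.08, -0.89, 0], [0, 0, 0], [0, 0, 0]], jaw=[0, 0, 0, 0.6, 0.7, 0.7, 0.7, 0.7, 0.7, 0.7, 0.7, 0.7, 0.7])

```text
time: 8.78
tool_pos: [519.9, -380.5, 219.4]
tcp_rot: [-179.9, -0.1, 54.2]
ft_force: [-0.2, -0.0, 0.4]
finger_gap: 59.7
grip_force: 0.0
```

```bash
cat > drv.py <<'E'
from h import *
def drv(s,z=152):
    im=s['color'];p=proj(s,[[520,-381.5,z]])[0].astype(int);w=90
    y0,x0=max(p[1]-w,0),max(p[0]-w,0);q=im[y0:p[1]+w,x0:p[0]+w]
    hsv=cv2.cvtColor(q,cv2.COLOR_RGB2HSV);m=cv2.inRange(hsv,(0,120,60),(22,255,255))
    c=max(cv2.findContours(m,0,1)[0],key=cv2.contourArea);f=np.zeros_like(m);cv2.drawContours(f,[c],-1,255,-1)
    d=((f>0)&(q.max(2)<75)).astype(np.uint8);n,l,st,ce=cv2.connectedComponentsWithStats(d)
    i=1+np.argmax(st[1:,4]);pts=np.argwhere(l==i)[:,::-1]+[x0,y0]
    W=onz(s,pts,z)[:,:2];(c,sz,a)=cv2.minAreaRect(W.astype(np.float32));u,sv,v=np.linalg.svd(W-W.mean(0))
    return p,st[i],W.mean(0),c,sz,np.degrees(np.arctan2(v[0,1],v[0,0]))
E
python3 - <<'E'
from drv import *
s=snap('wrist','w4');print(s['st']['tool_pos'],s['st']['tcp_rot'],s['st']['finger_gap']);print(drv(s))
sc=snap('side');print(drv(sc)[:3])
E
```

```text
[ 519.93224218 -380.54387207  219.36036019] [-1.79937210e+02 -6.01075858e-02  5.42075525e+01] 59.74584625861028
(array([314, 269]), array([ 89,  77,   5,  28, 101], dtype=int32), array([ 520.08057197, -381.68268254]), (520.1111450195312, -381.68377685546875), (17.347766876220703, 2.415480136871338), np.float64(-127.96310906893677))Traceback (most recent call last):
  File "<stdin>", line 3, in <module>
  File "drv.py", line 8, in drv
    i=1+np.argmax(st[1:,4]);pts=np.argwhere(l==i)[:,::-1]+[x0,y0]
        ~~~~~~~~~^^^^^^^^^^
    return _wrapfunc(a, 'argmax', axis=axis, out=out, **kwds)
    return bound(*args, **kwds)
ValueError: attempt to get argmax of an empty sequence
```

Call:
apply_moves(angular=[[0, 0, -0.27], [0, 0, 0], [0, 0, 0], [0, 0, 0], [0, 0, 0], [0, 0, 0], [0, 0, 0], [0, 0, 0]], travel=[[0, -0.03, -0.76], [0, 0, -0.76], [0, 0, -0.76], [0, 0, 0], [0, 0, 0], [0, 0, 0], [0, 0, 0], [0, 0, 0]], jaw=[0.7, 0.7, 0.7, 0.7, 0, 0, 0, 0], force=80)

```text
time: 9.88
tool_pos: [521.0, -383.4, 131.1]
tcp_rot: [179.8, -0.0, 52.0]
ft_force: [-0.1, 0.7, 6.8]
finger_gap: 20.9
grip_force: 78.7
```

Call:
apply_moves(angular=[[0, 0, 0], [0, 0, 0], [0, 0, 0], [0, 0, 0], [0, 0, 0], [0, 0, 0]], travel=[[0, 0, 0.3], [0, 0, 0.7], [0, 0, 0.7], [0, 0, 0.8], [0, 0, 0], [0, 0, 0]], jaw=[0, 0, 0, 0, 0, 0])

```text
time: 10.62
tool_pos: [519.7, -382.5, 228.3]
tcp_rot: [-180.0, -0.0, 52.0]
ft_force: [0.2, 0.4, -1.8]
finger_gap: 21.3
grip_force: 78.2
```

```bash
python3 - <<'E'
from drv import *
s=snap('wrist','w5');print(s['st']['tool_pos'],s['st']['tcp_rot'],s['st']['finger_gap'])
E
```

```text
[ 519.65777581 -382.45387736  228.34468345] [-1.79978691e+02 -4.82466635e-04  5.20009811e+01] 21.347899909935496
```

View pics/w5.png

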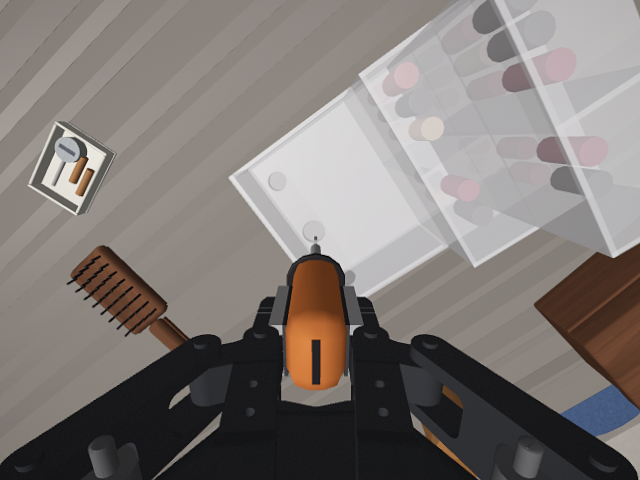

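The driver is held with its black line along the image vertical at (316,362), in line with the tool x axis. Its shank tip is at about (316,240), just in front of the middle hole at (313,231).

```bash
python3 - <<'E'
from drv import *
from scipy.spatial.transform import Rotation as Ro
s=snap('wrist');st=s['st'];R=Ro.from_euler('xyz',st['tcp_rot'],degrees=True).as_matrix();p=st['tool_pos']
def tool(px,dz): # intersect ray with tool plane z=dz
    return [(R.T@(onz(s,[px],p[2]-dz)[0]-p)).round(2) for dz in [dz]][0]
print('line ends',tool((316,340),-21),tool((316,384),-21))
im=s['color'].astype(int)
for y in range(228,262,2): print(y,im[y,304:330].mean(1).astype(int).tolist())
for z in (109,114,119): print(z,proj(s,[p+R@[0,0,z]]), proj(s,[p+R@[6,0,z],p+R@[-6,0,z]]))
print('hole px now', proj(s,[[520.1,-381.7,82],[519,-381.7,82]]), onz(s,[(313,231)],82), onz(s,[(277.5,181.5),(348,278)],82))
E
```

```text
line ends [  9.42   1.38 -21.  ] [ -8.58   1.38 -21.  ]
228 [181, 197, 199, 198, 198, 198, 198, 198, 198, 198, 198, 198, 198, 198, 198, 198, 197, 198, 199, 198, 197, 208, 212, 213, 215, 215]
230 [192, 198, 198, 198, 198, 198, 198, 198, 198, 198, 198, 198, 197, 198, 199, 199, 199, 198, 198, 198, 198, 199, 212, 212, 212, 214]
232 [182, 197, 199, 198, 198, 198, 198, 198, 198, 198, 198, 198, 198, 198, 199, 198, 198, 198, 199, 199, 198, 194, 212, 212, 212, 212]
234 [173, 197, 199, 198, 198, 198, 198, 198, 198, 198, 199, 199, 200, 200, 198, 199, 198, 199, 198, 199, 198, 190, 212, 212, 212, 212]
236 [194, 174, 187, 198, 199, 197, 198, 198, 199, 203, 147, 139, 137, 185, 200, 199, 198, 198, 199, 196, 189, 209, 212, 212, 212, 212]
238 [210, 196, 170, 170, 193, 200, 199, 199, 200, 206, 105, 74, 71, 173, 200, 199, 199, 199, 191, 191, 209, 213, 212, 211, 211, 212]
240 [204, 216, 211, 192, 180, 170, 178, 183, 195, 204, 157, 150, 148, 174, 191, 185, 188, 195, 204, 212, 212, 212, 212, 212, 212, 212]
242 [201, 204, 212, 215, 212, 207, 201, 195, 186, 184, 173, 173, 172, 190, 201, 210, 211, 211, 212, 2
[... 915 characters left out ...]
[56, 51, 44, 42, 40, 38, 40, 38, 38, 38, 39, 40, 38, 39, 38, 39, 38, 39, 37, 38, 40, 40, 39, 39, 37, 29]
260 [39, 38, 38, 49, 61, 60, 59, 59, 59, 57, 56, 56, 56, 53, 54, 54, 53, 52, 51, 48, 39, 38, 37, 36, 37, 38]
109 [[313.82325764 246.75040223]] [[313.8065968  238.7285321 ]
 [313.83973659 254.65420937]]
114 [[313.85673151 244.62992393]] [[313.84066018 236.75125477]
 [313.87263116 252.39511238]]
119 [[313.88892053 242.59109183]] [[313.87340556 234.85070401]
 [313.90427326 250.22232183]]
hole px now [[314.78888589 232.00747417]
 [313.73385166 232.80259785]] [[ 519.47280256 -380.12304701   82.        ]] [[ 522.39853301 -331.26985672   82.        ]
 [ 517.3222819  -431.39276115   82.        ]]
```

Call:
apply_moves(angular=[[0, 0, 0.49], [0, 0, 0.49], [0, 0, 0.49], [0, 0, 0.49], [0, 0, 0.49], [0, 0, 0.49], [0, 0, 0.49], [0, 0, 0.49], [0, 0, 0.49], [0, 0, 0.49], [0, 0, 0.48], [0, 0, 0], [0, 0, 0], [0, 0, 0], [0, 0, 0]], travel=[[0.035, 0.6, 0], [0.035, 0.9, 0], [0.035, 0.94, 0], [0.035, 0.94, 0], [0.035, 0.94, 0], [0.035, 0.94, 0], [0.035, 0.94, 0], [0.035, 0.94, 0], [0.035, 0.94, 0], [0.035, 0.94, 0], [0.035, 0.81, 0], [0, 0, -0.9], [0, 0, -0.9], [0, 0, 0], [0, 0, 0]], jaw=[0, 0, 0, 0, 0, 0, 0, 0, 0, 0, 0, 0, 0, 0, 0])

```text
time: 12.6
tool_pos: [535.4, 10.5, 157.4]
tcp_rot: [180.0, -0.0, 95.0]
ft_force: [0.1, 0.2, -0.6]
finger_gap: 21.0
grip_force: 78.3
```

```bash
python3 - <<'E'
from drv import *
from scipy.spatial.transform import Rotation as Ro
s=snap('wrist','w6');st=s['st'];p=st['tool_pos'];print(p,st['tcp_rot'],st['joint_pos'].round(1))
R=Ro.from_euler('xyz',st['tcp_rot'],degrees=True).as_matrix()
print('cam pred',proj(s,[[535.2,10.6,25],[536.55,11,25]]))
print('tip pred with offset',proj(s,[p+R@[.4+a,1.3,114] for a in(-6,0,6)]))
print('axis drop to z25',proj(s,[p+R@[.4,1.3,p[2]-25]]))
E
```

```text
[535.43249893  10.52017338 157.39797295] [ 1.79998342e+02 -1.47208787e-03  9.50314668e+01] [ -4.4   1.5 102.1   0.   76.4  -9.4]
cam pred [[314.87408694 236.55747253]
 [316.63657873 236.21349023]]
tip pred with offset [[316.90099743 251.01829872]
 [316.90710263 243.23285139]
 [316.91325235 235.33362574]]
axis drop to z25 [[316.82638514 236.1847047 ]]
```

View pics/w6.png

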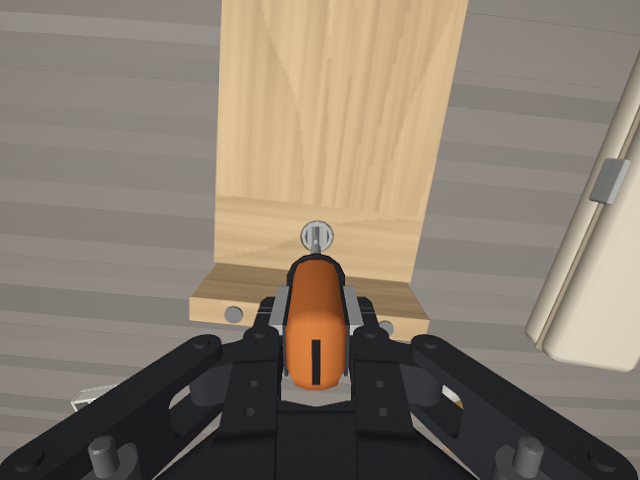

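The cam sits at about (317,236), where the driver's axis is predicted to drop, so the blade is lined up with the slot. I'll lower it.

Call:
apply_moves(angular=[[0, 0, 0], [0, 0, 0], [0, 0, 0], [0, 0, 0], [0, 0, 0]], travel=[[0, 0, -0.4], [0, 0, -0.1], [0, 0, -0.08], [0, 0, 0], [0, 0, 0]], jaw=[0, 0, 0, 0, 0])

```text
time: 13.28
tool_pos: [535.5, 10.6, 133.6]
tcp_rot: [180.0, 0.0, 95.0]
ft_force: [3.3, 0.9, -0.7]
finger_gap: 21.1
grip_force: 78.4
```

Call:
apply_moves(angular=[[0, 0, 0], [0, 0, -0.4], [0, 0, -0.4], [0, 0, -0.4], [0, 0, -0.4], [0, 0, -0.4], [0, 0, 0], [0, 0, 0]], travel=[[0, 0, -0.03], [0, 0, 0], [0, 0, 0], [0, 0, 0], [0, 0, 0], [0, 0, 0], [0, 0, 0], [0, 0, 0]], jaw=[0, 0, 0, 0, 0, 0, 0, 0], force=100)

```text
time: 14.28
tool_pos: [535.5, 10.5, 132.5]
tcp_rot: [180.0, -0.0, 79.1]
ft_force: [2.7, -0.1, -0.8]
finger_gap: 21.0
grip_force: 97.7
```

```bash
python3 - <<'E'
from h import *
s=r.sense();print(s['wrist_torque'],s['tool_pos'],s['tcp_rot'])
E
```

```text
[-0.11644026 -0.83605675  0.03097726] [535.52727051  10.54905726 132.51228677] [ 1.79958747e+02 -3.46162892e-04  7.91138252e+01]
```

Call:
apply_moves(angular=[[0, 0, -0.5], [0, 0, -0.5], [0, 0, -0.5], [0, 0, -0.5], [0, 0, -0.5], [0, 0, -0.5], [0, 0, -0.5], [0, 0, -0.5], [0, 0, 0]], travel=[[0, 0, 0], [0, 0, 0], [0, 0, 0], [0, 0, 0], [0, 0, 0], [0, 0, 0], [0, 0, 0], [0, 0, 0], [0, 0, 0]], jaw=[0, 0, 0, 0, 0, 0, 0, 0, 0])

```text
time: 15.4
tool_pos: [535.0, 10.7, 132.4]
tcp_rot: [-180.0, 0.0, 47.1]
ft_force: [0.4, 1.1, 2.6]
finger_gap: 21.2
grip_force: 98.2
```

```bash
python3 - <<'E'
from cam import *
s=snap('wrist','w7');st=s['st'];print(st['wrist_torque'],st['tool_pos'],st['tcp_rot'])
sc=snap('scene');im=sc['color'][:,:,::-1];a=cv2.resize(im[190:300,250:340],(396,484),interpolation=cv2.INTER_CUBIC)
b=s['color'][:,:,::-1][60:460,:400];b=cv2.copyMakeBorder(b,0,84,0,0,0)
cv2.imwrite('pics/c7.png',np.hstack([a,b]))
E
```

```text
[ 0.08536204 -0.00958474  0.08801098] [534.96315318  10.7271013  132.35759111] [-1.79965806e+02  2.02866440e-02  4.71141742e+01]
```

View pics/c7.png

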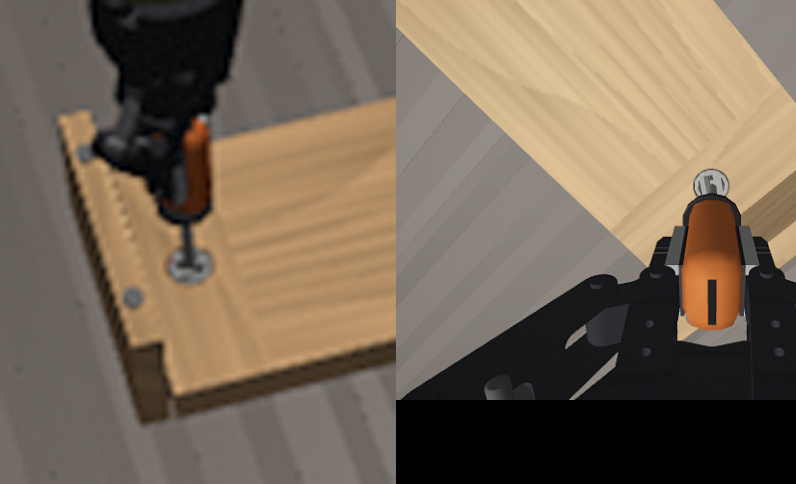

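The blade is in the slot at (190,265) of the left crop, the panel gap has nearly closed, and the torque is about 0.09 N m. I'll keep turning to locked.

Call:
apply_moves(angular=[[0, 0, -0.5], [0, 0, -0.5], [0, 0, -0.5], [0, 0, -0.5], [0, 0, -0.5], [0, 0, -0.5], [0, 0, -0.5], [0, 0, -0.5], [0, 0, -0.5], [0, 0, -0.5], [0, 0, -0.5], [0, 0, -0.5], [0, 0, -0.5], [0, 0, -0.4], [0, 0, 0], [0, 0, 0]], travel=[[0, 0, 0], [0, 0, 0], [0, 0, 0], [0, 0, 0], [0, 0, 0], [0, 0, 0], [0, 0, 0], [0, 0, 0], [0, 0, 0], [0, 0, 0], [0, 0, 0], [0, 0, 0], [0, 0, 0], [0, 0, 0], [0, 0, 0], [0, 0, 0]], jaw=[0, 0, 0, 0, 0, 0, 0, 0, 0, 0, 0, 0, 0, 0, 0, 0])

```text
time: 17.5
tool_pos: [534.7, 11.6, 132.2]
tcp_rot: [-179.9, 0.1, -8.0]
ft_force: [-2.7, 3.7, 4.1]
finger_gap: 21.1
grip_force: 98.6
```

```bash
python3 - <<'E'
from cam import *
s=snap('wrist','w8');st=s['st'];print(st['wrist_torque'],st['tool_pos'],st['tcp_rot'])
E
```

```text
[1.31737225 0.56802199 0.03657043] [534.69382995  11.57554762 132.24392279] [-1.79914451e+02  9.00764820e-02 -8.00776553e+00]
```

```bash
python3 - <<'E'
from cam import *
s=snap('wrist');im=s['color'];hsv=cv2.cvtColor(im,cv2.COLOR_RGB2HSV)
p=proj(s,[[536,11,25]])[0].astype(int);print('cam px',p)
d=(im[330:395,295:340].max(2)<75);n,l,t,c=cv2.connectedComponentsWithStats(d.astype(np.uint8));print(t[1:],c[1:])
w=30;q=hsv[p[1]-w:p[1]+w,p[0]-w:p[0]+w];ys,xs=np.nonzero(((q[...,0]<6)|(q[...,0]>174))&(q[...,1]>140)&(q[...,2]>90));print('red',len(xs),xs.mean()+p[0]-w,ys.mean()+p[1]-w)
print(onz(s,[(xs.mean()+p[0]-w,ys.mean()+p[1]-w)],25),onz(s,[p],25))
E
```

```text
cam px [314 247]
[[ 18  10   7  44 308]] [[21.  31.5]]
red 0 nan nan
[[nan nan nan]] [[536.47518851  11.29281331  25.        ]]<stdin>:5: RuntimeWarning: Mean of empty slice.
  ret = ret.dtype.type(ret / rcount)
<stdin>:6: RuntimeWarning: Mean of empty slice.
```

Call:
apply_moves(angular=[[0, 0, -0.4], [0, 0, 0], [0, 0, 0]], travel=[[0, 0, 0], [0, 0, 0], [0, 0, 0]], jaw=[0, 0, 0])

```text
time: 17.98
tool_pos: [534.7, 11.6, 132.2]
tcp_rot: [-179.9, 0.1, -11.2]
ft_force: [-2.9, 5.2, 4.7]
finger_gap: 20.8
grip_force: 98.6
```

```bash
python3 - <<'E'
from cam import *
st=r.sense();print(st['wrist_torque'],st['tool_pos'],st['tcp_rot'])
E
```

```text
[1.37804059 0.57869376 0.01606209] [534.70115165  11.63422514 132.22807138] [-1.79912848e+02  9.49467023e-02 -1.12053512e+01]
```

Call:
apply_moves(angular=[[0, 0, 0.5], [0, 0, 0], [0, 0, 0], [0, 0, 0], [0, 0, 0], [0, 0, 0]], travel=[[0, 0, 0], [0, 0, 0.3], [0, 0, 0.7], [0, 0, 0.8], [0, 0, 0.6], [0, 0, 0]], jaw=[0, 0, 0, 0, 0, 0])

```text
time: 18.73
tool_pos: [536.7, 10.1, 231.2]
tcp_rot: [180.0, -0.3, -7.4]
ft_force: [-0.5, 1.3, -1.0]
finger_gap: 21.2
grip_force: 98.2
```

```bash
python3 - <<'E'
from cam import *
s=snap('wrist','w9');st=s['st'];print(st['tool_pos'],st['tcp_rot'],st['finger_gap'])
im=s['color'];hsv=cv2.cvtColor(im,cv2.COLOR_RGB2HSV)
p=proj(s,[[536.5,11,25]])[0].astype(int);print('cam px',p)
w=26;q=hsv[p[1]-w:p[1]+w,p[0]-w:p[0]+w];m=((q[...,0]<8)|(q[...,0]>172))&(q[...,1]>130);ys,xs=np.nonzero(m);print('red',list(zip(xs+p[0]-w,ys+p[1]-w))[:20])
sc=snap('scene','s9');a=cv2.resize(sc['color'][180:300,240:320,::-1],(400,600),interpolation=cv2.INTER_CUBIC)
b=cv2.resize(im[p[1]-75:p[1]+75,p[0]-50:p[0]+50,::-1],(400,600),interpolation=cv2.INTER_CUBIC);cv2.imwrite('pics/c9.png',np.hstack([a,b]))
E
```

```text
[536.74058403  10.06242322 231.23548045] [179.97374762  -0.29440031  -7.39706966] 21.16273204034151
cam px [313 219]
red [(np.int64(315), np.int64(230)), (np.int64(314), np.int64(231)), (np.int64(315), np.int64(231))]
```

View pics/c9.png

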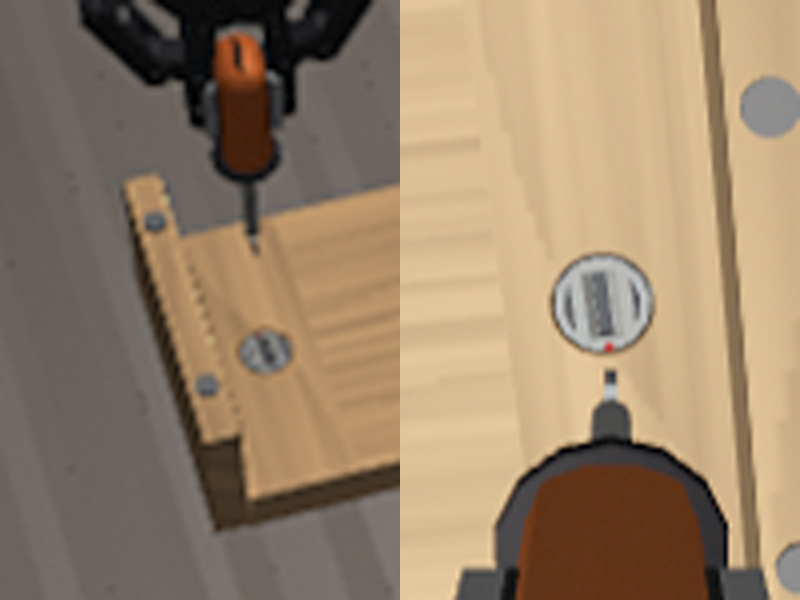

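The cam's red mark, at (610,348) in the right crop, now points across the board at about 1.5 rad, and the panel is drawn tight. Next I return the driver.

Call:
apply_moves(angular=[[0, 0, 0.675], [0, 0, 0.675], [0, 0, 0.675], [0, 0, 0.675], [0, 0, 0.675], [0, 0, 0.675], [0, 0, 0.675], [0, 0, 0.675], [0, 0, 0.675], [0, 0, 0.675], [0, 0, 0.675], [0, 0, 0], [0, 0, 0], [0, 0, 0]], travel=[[-0.04, -0.6, 0], [-0.04, -0.9, 0], [-0.04, -0.94, 0], [-0.04, -0.94, 0], [-0.04, -0.94, 0], [-0.04, -0.94, 0], [-0.04, -0.94, 0], [-0.04, -0.94, 0], [-0.04, -0.94, 0], [-0.04, -0.9, 0], [-0.04, -0.79, 0], [0, 0, 0], [0, 0, 0], [0, 0, 0]], jaw=[0, 0, 0, 0, 0, 0, 0, 0, 0, 0, 0, 0, 0, 0])

```text
time: 20.58
tool_pos: [517.7, -379.0, 227.7]
tcp_rot: [-179.9, -0.0, 52.1]
ft_force: [-0.2, 0.0, -1.1]
finger_gap: 21.0
grip_force: 98.3
```

```bash
python3 - <<'E'
from drv import *
s=snap('wrist','w10');st=s['st'];print(st['tool_pos'],st['tcp_rot'])
im=s['color'];d=(im[330:395,295:340].max(2)<75);n,l,t,c=cv2.connectedComponentsWithStats(d.astype(np.uint8));print(t[1:],c[1:]+[295,330])
g=im.astype(int).mean(2)
for y in range(226,256,2): print(y,g[y,304:330].astype(int).tolist())
# hole circles
gg=cv2.cvtColor(im,cv2.COLOR_RGB2GRAY)[150:310,240:390]
h=cv2.HoughCircles(gg,cv2.HOUGH_GRADIENT,1,25,param1=60,param2=12,minRadius=7,maxRadius=14)
if h is not None:
    P=h[0][:,:2]+[240,150];print(np.c_[P,h[0][:,2],onz(s,P,82)[:,:2]].round(1)[:8])
E
```

```text
[ 517.68819771 -379.033653    227.69410869] [-1.79936248e+02 -1.32859482e-02  5.20591754e+01]
[[ 17  10   8  44 323]] [[315.81424149 360.91640867]]
226 [213, 213, 213, 213, 214, 207, 194, 194, 198, 199, 198, 199, 198, 198, 199, 198, 198, 198, 198, 198, 198, 198, 200, 206, 212, 214]
228 [213, 213, 213, 215, 198, 190, 197, 198, 199, 198, 198, 198, 198, 198, 199, 199, 198, 198, 198, 198, 199, 198, 199, 198, 207, 212]
230 [213, 213, 214, 197, 188, 198, 199, 198, 198, 198, 198, 198, 199, 198, 198, 198, 199, 198, 199, 198, 199, 199, 199, 198, 198, 208]
232 [213, 213, 215, 183, 197, 199, 198, 199, 199, 198, 199, 198, 198, 199, 198, 197, 199, 199, 198, 199, 199, 199, 199, 198, 198, 201]
234 [214, 213, 215, 181, 186, 198, 199, 199, 198, 199, 199, 200, 200, 200, 199, 199, 199, 199, 199, 199, 199, 199, 198, 198, 198, 196]
236 [216, 215, 215, 197, 175, 198, 199, 199, 199, 203, 148, 138, 137, 186, 200, 199, 199, 199, 198, 198, 198, 199, 198, 199, 195, 199]
238 [204, 212, 217, 210, 194, 174, 187, 198, 200, 207, 106, 75, 71, 174, 200, 199, 199, 198, 198, 198, 199, 198, 198, 191, 199, 213]
240 [201,
[... 522 characters left out ...]

248 [178, 178, 177, 177, 182, 197, 181, 127, 113, 106, 95, 83, 74, 72, 72, 65, 129, 215, 214, 212, 212, 212, 212, 212, 212, 212]
250 [178, 178, 177, 178, 178, 180, 160, 123, 113, 105, 94, 83, 74, 72, 70, 68, 106, 215, 214, 212, 212, 212, 212, 212, 212, 212]
252 [178, 178, 178, 179, 180, 183, 161, 126, 117, 98, 80, 70, 56, 67, 65, 70, 109, 218, 217, 214, 213, 213, 212, 212, 212, 212]
254 [169, 155, 156, 142, 144, 84, 64, 32, 14, 14, 21, 27, 22, 15, 13, 19, 11, 138, 139, 173, 179, 177, 201, 200, 216, 215]
[[ 318.5  233.5   11.   520.2 -381.6]
 [ 281.5  183.5    9.1  522.3 -331.3]
 [ 251.5  184.5   12.1  503.1 -317.3]
 [ 280.5  222.5   12.   501.5 -355.2]
 [ 352.5  278.5    7.3  518.6 -431.2]]
```

Call:
apply_moves(angular=[[0, 0, 0], [0, 0, 0], [0, 0, 0], [0, 0, 0], [0, 0, 0], [0, 0, 0], [0, 0, 0]], travel=[[0.03, -0.05, 0], [0, 0, -0.5], [0, 0, -0.7], [0, 0, -0.7], [0, 0, -0.47], [0, 0, 0], [0, 0, 0]], jaw=[0, 0, 0, 0, 0, 0, 0])

```text
time: 21.5
tool_pos: [518.8, -382.1, 133.1]
tcp_rot: [-180.0, -0.0, 52.0]
ft_force: [-0.2, 0.9, -0.8]
finger_gap: 20.9
grip_force: 98.2
```

Call:
apply_moves(angular=[[0, 0, 0], [0, 0, 0], [0, 0, 0], [0, 0, 0], [0, 0, 0], [0, 0, 0], [0, 0, 0]], travel=[[0, 0.02, -0.03], [0, 0, 0], [0, 0, 0], [0, 0, 0], [0, 0, 0], [0, 0, 0], [0, 0, 0]], jaw=[0, 0, 0.3, 0.4, 0.5, 0.7, 0.7])

```text
time: 22.38
tool_pos: [518.8, -381.4, 132.3]
tcp_rot: [180.0, 0.0, 52.0]
ft_force: [0.6, -0.1, 0.8]
finger_gap: 59.5
grip_force: 0.0
```

Call:
apply_moves(angular=[[0, 0, 0], [0, 0, 0], [0, 0, 0], [0, 0, 0], [0, 0, 0], [0, 0, 0], [0, 0, 0]], travel=[[0, 0, 0.2], [0, 0, 0.6], [0, 0, 0.8], [0, 0, 0.8], [0, 0, 0], [0, 0, 0], [0, 0, 0]], jaw=[0.7, 0.7, 0.7, 0.7, 0.7, 0.7, 0.7])

```text
time: 23.25
tool_pos: [518.2, -380.8, 226.6]
tcp_rot: [-179.8, -0.0, 52.0]
ft_force: [0.3, 0.3, 0.2]
finger_gap: 60.0
grip_force: 0.0
```

```bash
python3 - <<'E'
from drv import *
s=snap('wrist','w11');st=s['st'];print(st['tool_pos'],st['ft_force'],st['finger_gap']);print(drv(s))
sc=snap('scene','s11');a=snap('scene')
import cv2
o=cv2.imread('pics/scene0.png');n=cv2.imread('pics/s11.png');d=cv2.absdiff(o,n).max(2)
print('driver area diff px',(d[245:285,100:145]>40).sum())
E
```

```text
[ 518.23398834 -380.84848078  226.59737854] [0.32810409 0.34517104 0.20383172] 59.995335132202996
(array([316, 263]), array([ 92,  77,   4,  27, 107], dtype=int32), array([ 521.32593153, -382.5516298 ]), (521.33447265625, -382.5447692871094), (17.143651962280273, 1.874981164932251), np.float64(-127.9429505628642))
driver area diff px 96
```

```bash
python3 -c "
from bench import r
print(r.hand_in())"
```

```text
the job is handed in; nothing more can be done
None
```

The job is handed in at about 23 s: the end panel was drawn tight against the board, the cam was locked at about 1.5 rad, and the screwdriver is back upright in its hole, about 1.5 mm off centre; no verdict was returned.

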